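# Clamp the brass blank in the drill jig and hold the guide cover home on its pin

### The job

Crank the drill jig's handle counter-clockwise until the sliding jaw clamps the brass blank tight against the fixed jaw. Then take the guide cover by its grip bar, touch it down on the tip of the locating pin about 15 mm beside its hidden hole, square to the jig with its long overhang over the blank, and slide it across until the hole drops over the pin. Press it fully home against the spring collar and finish while still holding it down there; leave everything else on the bench alone.

Things in the scene. Friction and masses are not known exactly. Their poses are not given: they have to be found in the camera images.
- jig: Drill jig bolted to the bench: grey base plate 90 mm (its x) by 185 mm (its y, from +30 to -155 mm), 20 mm thick. Origin on the bench right under the locating pin; z up. Along its -y from the pin: fixed jaw, blank, sliding jaw, crank.
- fixed_jaw: Steel block on the jig, 60 mm (x) by 40 mm (y), standing from 20 to 45 mm above the bench, centred on the pin. Its face towards the blank is 20 mm to -y of the pin. Its flat top is the seat of the cover. Origin: centre of its underside.
- jaw: Sliding steel jaw of the jig, 60 mm (x) by 22 mm (y), top 42 mm above the bench. Origin: bottom of its front face (the one towards the blank); it moves along the jig's +y by 10 mm per radian of the crank. Axes as the jig's.
- crank (a joint): Angle of the jig's crank (rad), starts at 0 to 0.5. At 0 the arm points to the jig's -x; counter-clockwise from above increases it and closes the jaw. The jaw bears on the blank at about 1.8 (stop at 2.5); friction, 2 N at the handle, keeps it where it is left. Push to about 10 N at the handle to clamp tight.
- crank_handle (a point): Point on the black upright crank handle, a round bar 14 mm in diameter that stands from 45 to 92 mm above the bench, 50 mm from the crank's axis; this point is on its centre line 70 mm above the bench.
- crank_axis (a point): Point on the crank's upright axis, 70 mm above the bench, 125 mm from the pin towards the jig's -y.
- blank: Loose brass block 60 mm (x) by 30 mm (y) by 20 mm high lying on the jig's base between the jaws, with some play; the jaw pushes it along. Origin: centre of its underside, 20 mm above the bench.
- pin_tip (a point): Top centre of the jig's upright locating pin, 10 mm in diameter with a bevelled tip, 59 mm above the bench: it stands 14 mm above the fixed jaw's flat top.
- pin: The locating pin itself; origin at its root in the top of the fixed jaw, 45 mm above the bench.
- collar (a joint): Travel of the brass spring collar (22 mm in diameter) round the pin, in m: 0 = up, its top 6 mm above the fixed jaw's top; 0.006 = pressed level with it. The spring starts to yield at about 5 N and needs about 10 N at the bottom; it pushes the cover up again when let go.
- cover_grip (a point): Middle of the black grip bar of the loose guide cover (0.2 to 0.4 kg), 42 mm above the cover's underside, exactly above its hole. The bar is 60 mm long (x), 18 mm wide (y), from 20 to 54 mm above the underside. The cover lies on the bench to the left (+y) of the jig, its overhang pointing roughly to -y; its z is up.
- cover_hole (a point): Mouth of the round blind hole in the cover's underside, 12 mm in diameter, 16 mm deep, bevelled; hidden from above, right under the middle of the grip bar. Axes of the cover. Dropped over the pin the cover rests on the raised collar, 6 mm above its seat; fully home its underside lies on the fixed jaw, 45 mm above the bench.
- cover_nose (a point): Middle of the end face of the cover's long overhang (the end with two steel drill bushes). The aluminium plate is 70 mm (x) by 80 mm (y), 20 mm thick; it reaches 28 mm from the hole to its +y and 52 mm to its -y. This point is 52 mm to -y from the hole, 10 mm above the underside.
- spare_blank: Bystander: a second brass block 60 x 30 x 20 mm lying on the bench; leave alone. Origin: centre of its underside.
- driver: Bystander: screwdriver on the bench near the robot; leave alone.
- oiler: Bystander: clear bottle 48 mm in diameter, 110 mm tall; leave alone. Origin: centre of its underside.
- spanner: Bystander: spanner on the bench beyond the jig; leave alone.
- tin: Bystander: open steel tin 70 mm in diameter, 40 mm tall; leave alone. Origin: centre of its underside.
- spool: Bystander: black ring-shaped spool 60 mm in diameter, 28 mm tall; leave alone. Origin: centre of its underside.
Mind the look-alikes: they are no part of the job. Leave any blue or green look-alike of the part that bears cover_grip alone.

How it is judged (in metres and radians):
On the way, in this order (a step that is already met when the one before it is completed fails the run):
1. the blank is clamped between the jaws (contact force between jaw and blank above 3 N and contact force between fixed_jaw and blank above 2 N), for 0.2 s.
2. the cover touches down on the pin's tip beside its hole (contact force between cover and pin above 0.5 N and horizontal distance between cover_hole and pin_tip above 0.006 m and z of cover_hole in the frame of pin_tip above -0.003 m), for 0.1 s.
3. the cover's hole has dropped over the pin, square to the jig, overhang over the blank (horizontal distance between cover_hole and pin_tip below 0.003 m and angle between the x axis of cover_hole and the x axis of jig, either way round below 0.12 rad and y of cover_nose in the frame of jig below -0.04 m and z of cover_hole in the frame of pin_tip below -0.004 m), for 0.1 s.
At the end, for the whole second after the job is handed in: Blank still clamped (jaw over 3 N, fixed jaw over 2 N); cover hole on the pin within 3 mm, square within 0.12 rad, level within 0.06, overhang over the blank, pressed to within 2 mm of the fixed jaw (collar in over 4 of 6 mm); fingers still holding the cover down, at rest (all of step 1 and horizontal distance between cover_hole and pin_tip below 0.003 m and angle between the x axis of cover_hole and the x axis of jig, either way round below 0.12 rad and y of cover_nose in the frame of jig below -0.04 m and z of cover_hole in the frame of pin_tip below -0.012 m and angle between cover_hole's own z axis and vertical below 0.06 rad and value of joint collar above 0.004 m and contact force between the fingers and cover above 2 N and linear speed of cover below 0.02 m/s); the arm keeps its last pose, push and grip.
It fails at once if a bystander is shoved by more than 30 mm (distance of any of spare_blank, driver, oiler, spanner, tin, spool from where it was at the start of the episode above 0.03 m).
It also fails if it takes over 58 s, if anything falls off the work surface, if the arm or the gripper's body presses on something with over 40 N, if the wrist force passes 120 N, or if a joint passes its speed limit or range.

### The arm

A 6-joint arm with a two-finger parallel gripper is mounted at the origin on the work surface. World frame = base frame: x ahead of the robot, y to its left, z up, the work surface at z = 0. Lengths are in m, angles in degrees, forces in N, time in s.
With the tool pointing down it reaches from about 0.35 to 0.875 m from the base axis. Payload 4.2 kg.
Tool frame: the origin (TCP) lies on the centre line of the jaws, within the pads' length; the fingertips stand 25 mm ahead of it and the grasp point (between the pads) lies 6 mm ahead of it; z points along the fingers, y is the line along which they close (so a half turn about z gives the same grasp; the last joint's range is limited). The gripper opens to 87 mm and grips with 3 to 60 N. Pads are 19 mm wide; open, the fingers measure 117 mm over their backs; the gripper's body (75 mm by 190 mm) begins 51 mm behind the grasp point.
Start: joints at [87.525, 22.042, 0.453, 0, -68.411, -14.817], TCP at [0.186, 0.597, 0.248] pointing down, gripper open.
Joint ranges: [-179.83, 179.83], [-69.29, 118.12], [-61.27, 80.66], [-181.25, 117.63], [-171.15, -9.14], [-177.46, 177.46]. Speed limits (degrees/s): [159.86, 159.86, 180, 180, 180, 180].

### API

Orientations are given as a 3x3 rotation matrix whose columns are the frame's x, y, z axes.
In Python, from station import r gives the robot as it stands.
- The arm moves only by the tool move_arm, never from a script. Its argument "series" is a list of rows, each an object with "grip": the opening, from 0 (shut) to 1 (fully open); "xyz": the shift along the tool's x, y, z in mm, a list of three; "angular": the turn, a rotation vector about the tool's x, y, z in rad, a list of three. A call has 1 to 10 rows; each row is the pose to reach, as a shift and turn from the pose commanded when the call began, along the tool's axes at that moment; what a row does not reach only later rows make up. A row lasts 1/10 s, in which the tool goes at most 50 mm and 8.59 degrees, less where a joint would pass 70% of its speed; a pose out of reach is approached as far as the arm can. A call with a gripper value outside its range is refused whole. The fingers move at their own pace and stop on an object; the grip force is fixed at half the most. Time passes only in rows, so rows that repeat a pose let the fingers close. It gives the time, the measured TCP pose, the force, the opening and the grip force at its end, in the units of the state.
- r.sense(): the state, without advancing time (a new reading comes with each control period).
- r.capture(name): name is "scene" or "top"; returns a dict with "img" (480x640x3 uint8, red, green, blue), "camera_matrix" (3x3 intrinsics, pixels), "rvec" (rotation vector, rad) and "tvec" (3), from world to camera coordinates, as OpenCV has them. Camera axes: x right, y down, z forward; pixel columns grow to the right and rows downward; lengths in m; the calibration is good to about 2 mm. A picture is of the moment at which its call begins. There is no depth.
- r.finish_job(): hands the job in; it is judged then, once.
The state is a dict: "time_s": time; "joints": joint angles; "joint_velocities": joint speeds; "effort": joint torques, N m; "tcp_pos": TCP position; "ee_rot": TCP orientation; "wrist_force": force on the tool from outside, world axes, zero at the start; "moment": the same for the moment, N m; "gripper_width": opening from 0.0 (shut) to 1.0 (fully open); "gripper_force": force on a finger pad.
Only numpy, scipy, OpenCV 4.12 (cv2) and the standard library are available. Lean on these libraries where they do the work, as an engineer would, in place of code of your own. Each camera call takes 0.05 s, during which the arm holds its last target. There are 200 camera calls.

## Working session

There is one attempt and no reset: what is moved stays moved. The work goes in short steps, Python scripts to look and compute and a tool call to move; the robot and the scene stay as the last step left them, time stands still between calls to the robot, and variables do not carry over. Pictures are saved under pics/ and viewed, at most 10 in all, crops included, and the job is handed in when it is done.

Besides the shell and the picture viewer there is one more tool, called after "Emit:" as name(argument=value, ...) on one line, values as JSON. move_arm: Moves the arm, as the interface text tells. Its arguments: {"type":"object","properties":{"series":{"type":"array"}},"required":["series"]}

```bash
ls; mkdir -p pics; python3 - <<'E'
from station import r
import cv2,numpy as np
for n in("scene","top"):
    c=r.capture(n);cv2.imwrite(f"pics/{n}0.png",c["img"][:,:,::-1]);R=cv2.Rodrigues(np.array(c["rvec"]))[0]
    print(n,c["camera_matrix"],(-R.T@np.array(c["tvec"]).ravel()).round(3),R.round(3).tolist())
s=r.sense();print(s)
E
```

```text
pics
scene [[538.71766469   0.         324.04577129]
 [  0.         538.71766469 241.47706504]
 [  0.           0.           1.        ]] [ 1.373 -0.172  1.06 ] [[0.232, 0.973, 0.0], [0.739, -0.176, -0.65], [-0.633, 0.151, -0.76]]
top [[555.74105418   0.         330.38186749]
 [  0.         555.74105418 242.71974029]
 [  0.           0.           1.        ]] [0.4   0.026 1.267] [[-0.006, -1.0, -0.005], [-0.992, 0.006, -0.13], [0.13, 0.004, -0.992]]
{'time_s': 0.1, 'joints': array([ 8.75261785e+01,  2.20873724e+01,  3.86823579e-01, -2.55259126e-02,
       -6.84118137e+01, -1.48161904e+01]), 'joint_velocities': array([-0.10247445, -0.22166356,  0.14187252,  0.0975243 , -0.06225391,
        0.0495653 ]), 'effort': array([ 2.26373950e-04, -3.91686773e+01,  1.87936342e+01,  4.23184901e+00,
        1.34948292e-02, -7.00815372e-05]), 'tcp_pos': array([0.18559384, 0.59628701, 0.24655233]), 'ee_rot': array([[ 9.54763799e-01, -2.97364826e-01, -4.98518642e-04],
       [-2.97365227e-01, -9.54761831e-01, -1.94135159e-03],
       [ 1.01323109e-04,  2.00177433e-03, -9.99997991e-01]]), 'wrist_force': array([0.37917185, 0.78730937, 0.66348212]), 'moment': array([ 0.00409767, -0.00645554, -0.00072969]), 'gripper_force': 0.0, 'gripper_width': 1.0000549753550136}
```

View pics/scene0.png

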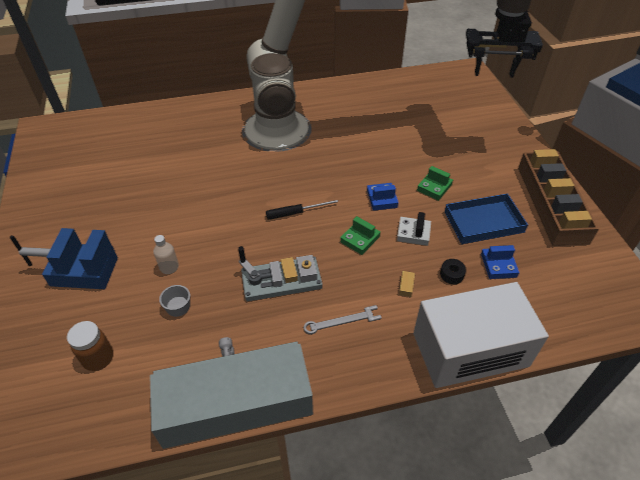

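View pics/top0.png

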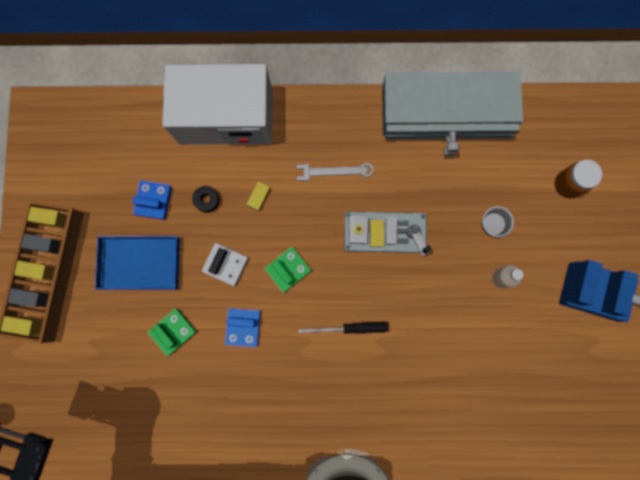

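The white and black cover is at scene (414,230) and top (225,264). The look-alikes are green at scene (361,235) and (435,183), and blue at (383,195) and (500,262). The jig is at scene (282,275) and top (385,232), with its pin at scene (307,262) and top (358,230). Next is a close crop of the cover and jig.

```bash
python3 - <<'E'
import cv2,numpy as np
s=cv2.imread("pics/scene0.png");t=cv2.imread("pics/top0.png")
z=lambda im,x,y,w,h:cv2.resize(im[y:y+h,x:x+w],(400,300),interpolation=cv2.INTER_CUBIC)
a=np.vstack([np.hstack([z(s,232,235,100,75),z(t,337,195,100,75)]),np.hstack([z(s,385,200,64,48),z(t,195,240,64,48)])])
cv2.imwrite("pics/crop1.png",a)
E
```

```text
(no output)
```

View pics/crop1.png

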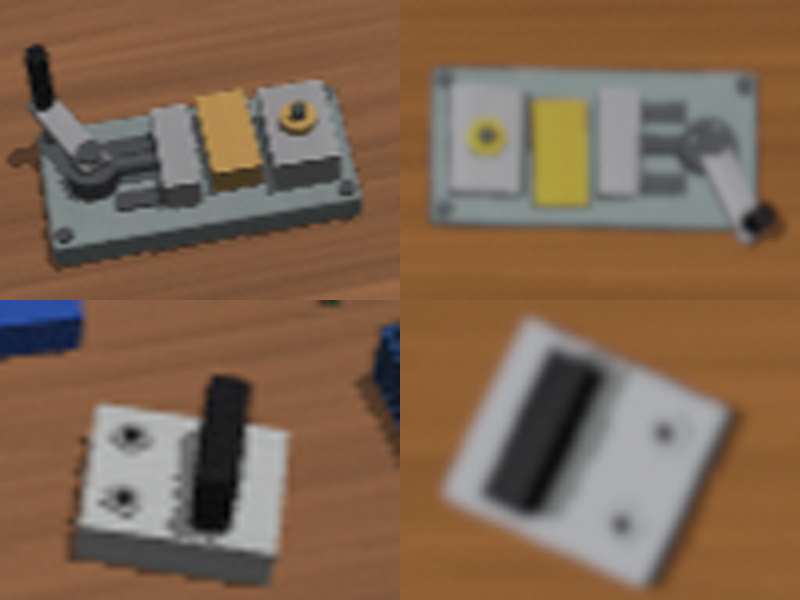

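The cover is the white plate with the black bar. Its bushes are to the left in scene and to the right in top, so its nose points to -y. The crank arm points to about -x. Handle top: scene (241,247), top (427,249). Pin tip: scene (306.5,263), top (359,229). Now I triangulate.

```bash
cat >h.py <<'E'
import cv2,numpy as np
from station import r
def cap(n):
    c=r.capture(n);c["R"]=cv2.Rodrigues(np.array(c["rvec"]))[0];c["C"]=-c["R"].T@np.array(c["tvec"]).ravel();return c
def ray(c,p): 
    d=c["R"].T@np.linalg.inv(c["camera_matrix"])@np.array([p[0],p[1],1.]);return d/np.linalg.norm(d)
def plane(c,p,z):
    d=ray(c,p);return c["C"]+d*(z-c["C"][2])/d[2]
def tri(a,p,b,q):
    d,e=ray(a,p),ray(b,q);s=np.linalg.lstsq(np.c_[d,-e],b["C"]-a["C"],rcond=None)[0]
    A=a["C"]+s[0]*d;B=b["C"]+s[1]*e;return (A+B)/2,np.linalg.norm(A-B)
def blobs(c,lo,hi,box,k=8):
    x,y,w,h=box;im=cv2.resize(c["img"][y:y+h,x:x+w],None,fx=k,fy=k,interpolation=cv2.INTER_CUBIC)
    m=cv2.inRange(cv2.cvtColor(im,cv2.COLOR_RGB2HSV),lo,hi)
    cs=sorted(cv2.findContours(m,cv2.RETR_EXTERNAL,cv2.CHAIN_APPROX_NONE)[0],key=cv2.contourArea)[::-1]
    off=np.array([x+.5/k-.5,y+.5/k-.5]); return [(q[:,0]/k+off).astype(np.float32) for q in cs if cv2.contourArea(q)>3*k*k]
E
python3 - <<'E'
from h import *
s,t=cap("scene"),cap("top")
print("cover corners tri")
S=[(400.5,216.8),(397.5,236.8),(431.4,220.8),(429,240.8)];T=[(235,286.1),(248.3,257.3),(201.9,271.2),(215.8,242.4)]
for a,b in zip(S,T): p,g=tri(s,a,t,b);print(p.round(4),g.round(4),plane(t,b,.02).round(4),plane(s,a,.02).round(4))
for n,c,box in(("s",s,(385,200,64,48)),("t",t,(195,240,64,48))):
    w=blobs(c,(0,0,110),(180,60,255),box)[0];w=cv2.convexHull(w)
    R=cv2.minAreaRect(w);print(n,"plate",R);P=cv2.boxPoints(R);print([plane(c,p,.02)[:2].round(4).tolist() for p in P])
    a=cv2.approxPolyDP(w,2.,True)[:,0];print(a.tolist())
    b=[q for q in blobs(c,(0,0,0),(180,255,60),box)];print([ (cv2.minAreaRect(q),len(q)) for q in b[:3]])
for n,c,box in(("s",s,(232,235,100,75)),("t",t,(337,195,100,75))):
    for nm,lo,hi in(("blk",(0,0,0),(180,255,50)),("yel",(10,110,120),(35,255,255))):
        for q in blobs(c,lo,hi,box)[:4]: print(n,nm,[np.round(v,1) for v in cv2.minAreaRect(q)],cv2.boundingRect(q))
p=lambda a,b:print([x.round(4) for x in tri(s,a,t,b)])
print("handle top, pin tip");p((241.2,247.3),(427,248.7));p((306.5,262),(359,229))
print("plate corners");C=[(345,211.75),(426.25,213.25),(426.25,252.5),(344.5,251.25)]
for q in C:print(plane(t,q,.02).round(4))
E
```

```text
cover corners tri
[0.4676 0.249  0.0171] 0.007 [0.4666 0.2451 0.02  ] [0.4704 0.2514 0.02  ]
[0.5324 0.2196 0.0166] 0.006 [0.5313 0.2161 0.02  ] [0.5354 0.2214 0.02  ]
[0.5014 0.3235 0.0183] 0.0058 [0.5005 0.3202 0.02  ] [0.503  0.3258 0.02  ]
[0.5664 0.2927 0.0196] 0.0048 [0.5657 0.2903 0.02  ] [0.5668 0.295  0.02  ]
s plate ((414.1504821777344, 228.22918701171875), (32.538909912109375, 20.474308013916016), 8.082633018493652)
[[0.5326, 0.2199], [0.4664, 0.2499], [0.5017, 0.3271], [0.5663, 0.2948]]
[[399.8125, 216.9375], [430.4375, 220.6875], [428.6875, 240.3125], [397.1875, 235.5625]]
[(((419.556396484375, 224.31405639648438), (7.035599708557129, 24.920377731323242), 7.523819446563721), 459), (((446.3125, 212.5625), (4.25, 13.75), 0.0), 256)]
t plate ((224.0563507080078, 263.90618896484375), (36.58573532104492, 32.8040771484375), 25.159303665161133)
[[0.501, 0.3233], [0.5683, 0.2933], [0.5324, 0.2178], [0.4656, 0.2481]]
[[215.3125, 242.6875], [247.1875, 257.4375], [233.8125, 285.0625], [201.6875, 270.5625]]
[(((218.0388946533203, 260.91326904296875), (8.952519416809082, 25.219991683
[... 186 characters left out ...]
 (248, 275, 24, 10)
s blk [array([272.3, 283.6]), array([3.3, 3.4]), np.float64(11.9)] (270, 281, 5, 5)
s yel [array([281.5, 272. ]), array([74.9, 99.9]), np.float64(90.0)] (231, 234, 101, 76)
s yel [array([306.1, 263.9]), array([8.3, 6.1]), np.float64(1.5)] (301, 260, 10, 7)
t blk [array([426.3, 249.6]), array([4.6, 7.3]), np.float64(53.1)] (422, 246, 8, 7)
t yel [array([386.5, 232. ]), array([74.9, 99.9]), np.float64(90.0)] (336, 194, 101, 76)
handle top, pin tip
[array([ 0.5399, -0.1738,  0.0927]), np.float64(0.0024)]
[array([ 0.5892, -0.0302,  0.0558]), np.float64(0.005)]
plate corners
[ 0.6343 -0.003   0.02  ]
[ 0.6296 -0.188   0.02  ]
[ 0.5397 -0.1855  0.02  ]
[ 0.5437 -0.0011  0.02  ]
```

```bash
cat >>h.py <<'E'
def go(p,yaw):
    "shift mm and turn (rad) in tool axes to reach TCP p, tool down, tool x at yaw deg"
    s=r.sense();R=s["ee_rot"];a=np.radians(yaw);G=np.array([[np.cos(a),np.sin(a),0],[np.sin(a),-np.cos(a),0],[0,0,-1]])
    print("xyz",(R.T@(np.array(p)-s["tcp_pos"])*1e3).round(1),"ang",cv2.Rodrigues(R.T@G)[0].ravel().round(4))
def st():
    s=r.sense();R=s["ee_rot"];print(s["time_s"],s["tcp_pos"].round(4),"yaw",np.degrees(np.arctan2(R[1,0],R[0,0])).round(2),"tilt",(R[:,2]).round(4),"F",s["wrist_force"].round(2),s["gripper_width"],s["gripper_force"],s["joints"].round(1))
E
python3 - <<'E'
from h import *
go((.540,-.174,.22),-158.6)
go((.540,-.174,.078),-158.6)
E
```

```text
xyz [567.4 630.2  27.8] ang [ 5.0000e-04 -1.7000e-03  2.4662e+00]
xyz [567.4 630.  169.8] ang [ 5.0000e-04 -1.7000e-03  2.4662e+00]
```

Emit:
move_arm(series=[{"grip": 0.6,"xyz": [567,630,28],"angular": [0.0005,-0.0017,2.466]},{"grip": 0.6,"xyz": [567,630,28],"angular": [0.0005,-0.0017,2.466]},{"grip": 0.6,"xyz": [567,630,28],"angular": [0.0005,-0.0017,2.466]},{"grip": 0.6,"xyz": [567,630,28],"angular": [0.0005,-0.0017,2.466]},{"grip": 0.6,"xyz": [567,630,28],"angular": [0.0005,-0.0017,2.466]},{"grip": 0.6,"xyz": [567,630,28],"angular": [0.0005,-0.0017,2.466]},{"grip": 0.6,"xyz": [567,630,28],"angular": [0.0005,-0.0017,2.466]},{"grip": 0.6,"xyz": [567,630,28],"angular": [0.0005,-0.0017,2.466]},{"grip": 0.6,"xyz": [567,630,28],"angular": [0.0005,-0.0017,2.466]},{"grip": 0.6,"xyz": [567,630,28],"angular": [0.0005,-0.0017,2.466]}])

```text
time_s: 1.2
tcp_pos: [0.3948, 0.1408, 0.2313]
ee_rot: [[-0.234, -0.972, 0.001], [-0.972, 0.234, 0.002], [-0.002, -0.0, -1.0]]
wrist_force: [0.9, 1.7, 0.4]
gripper_width: 0.602
gripper_force: 0.0
```

```bash
python3 - <<'E'
from h import *
st();go((.540,-.174,.20),-158.6)
E
```

```text
1.2 [0.3948 0.1408 0.2313] yaw -103.55 tilt [ 6.0e-04  1.6e-03 -1.0e+00] F [0.89 1.69 0.42] 0.6015066530837088 0.0 [ 42.    2.3 -27.9  -0.1 -59.7 -55.5]
xyz [ 272.1 -214.9   30.9] ang [6.000e-04 1.600e-03 9.609e-01]
```

Emit:
move_arm(series=[{"grip": 0.6,"xyz": [272,-215,31],"angular": [0.0006,0.0016,0.961]},{"grip": 0.6,"xyz": [272,-215,31],"angular": [0.0006,0.0016,0.961]},{"grip": 0.6,"xyz": [272,-215,31],"angular": [0.0006,0.0016,0.961]},{"grip": 0.6,"xyz": [272,-215,31],"angular": [0.0006,0.0016,0.961]},{"grip": 0.6,"xyz": [272,-215,31],"angular": [0.0006,0.0016,0.961]},{"grip": 0.6,"xyz": [272,-215,31],"angular": [0.0006,0.0016,0.961]},{"grip": 0.6,"xyz": [272,-215,31],"angular": [0.0006,0.0016,0.961]},{"grip": 0.6,"xyz": [272,-215,31],"angular": [0.0006,0.0016,0.961]},{"grip": 0.6,"xyz": [272,-215,31],"angular": [0.0006,0.0016,0.961]}])

```text
time_s: 2.1
tcp_pos: [0.5412, -0.1722, 0.1987]
ee_rot: [[-0.93, -0.368, -0.003], [-0.368, 0.93, -0.0], [0.003, 0.001, -1.0]]
wrist_force: [-0.4, -0.7, 0.2]
gripper_width: 0.6
gripper_force: 0.0
```

```bash
python3 - <<'E'
from h import *
st();go((.540,-.174,.080),-158.6)
E
```

```text
2.1 [ 0.5412 -0.1722  0.1987] yaw -158.43 tilt [-2.7e-03 -2.0e-04 -1.0e+00] F [-0.4  -0.66  0.24] 0.6002003123073542 0.0 [ -1.3  18.9 -11.8   0.  -59.5 -67.1]
xyz [  1.4  -1.3 118.7] ang [ 0.0008 -0.0026  0.003 ]
```

Emit:
move_arm(series=[{"grip": 0.6,"xyz": [1,-1,45],"angular": [0,0,0]},{"grip": 0.6,"xyz": [1,-1,90],"angular": [0,0,0]},{"grip": 0.6,"xyz": [1,-1,119],"angular": [0,0,0]},{"grip": 0.6,"xyz": [1,-1,119],"angular": [0,0,0]},{"grip": 0.1,"xyz": [1,-1,119],"angular": [0,0,0]},{"grip": 0.1,"xyz": [1,-1,119],"angular": [0,0,0]},{"grip": 0.1,"xyz": [1,-1,119],"angular": [0,0,0]},{"grip": 0.1,"xyz": [1,-1,119],"angular": [0,0,0]}])

```text
time_s: 2.9
tcp_pos: [0.5417, -0.1725, 0.0823]
ee_rot: [[-0.929, -0.37, 0.002], [-0.37, 0.929, -0.001], [-0.002, -0.002, -1.0]]
wrist_force: [-0.3, -0.7, 0.7]
gripper_width: 0.323
gripper_force: 0.0
```

```bash
python3 - <<'E'
from h import *
st()
E
```

```text
2.9 [ 0.5417 -0.1725  0.0823] yaw -158.28 tilt [ 2.3e-03 -7.0e-04 -1.0e+00] F [-0.29 -0.7   0.71] 0.32280126758222943 0.0 [ -1.3  26.4 -19.5   0.1 -44.  -67. ]
```

Emit:
move_arm(series=[{"grip": 0.05,"xyz": [0,0,2],"angular": [0,0,0]},{"grip": 0.05,"xyz": [0,0,2],"angular": [0,0,0]},{"grip": 0.05,"xyz": [0,0,2],"angular": [0,0,0]},{"grip": 0.05,"xyz": [0,0,2],"angular": [0,0,0]}])

```text
time_s: 3.3
tcp_pos: [0.5411, -0.173, 0.0791]
ee_rot: [[-0.929, -0.37, -0.0], [-0.37, 0.929, -0.001], [0.001, -0.001, -1.0]]
wrist_force: [-0.4, -2.3, 3.2]
gripper_width: 0.147
gripper_force: 30.4
```

```bash
python3 - <<'E'
from h import *
st()
s=r.sense();R=s["ee_rot"];print(R.round(4).tolist())
ax=np.array([.586,-.156]);p=s["tcp_pos"][:2];d=p-ax
print(d,np.hypot(*d),np.degrees(np.arctan2(d[1],d[0]))%360)
# arc rows: rotate about the axis, ccw by th (deg)
for th in (8,16,24,32,40,48,56,64,72,76,80,82,84,86,88):
    c=np.radians(th);M=np.array([[np.cos(c),-np.sin(c)],[np.sin(c),np.cos(c)]])
    w=np.r_[ax+M@d-p,0];print(th,(R.T@w*1e3).round(1),round(-c,3))
E
```

```text
3.3 [ 0.5411 -0.173   0.0791] yaw -158.3 tilt [-4.0e-04 -1.1e-03 -1.0e+00] F [-0.36 -2.28  3.15] 0.1471247391490701 30.41577536612749 [ -1.4  26.7 -19.6   0.1 -43.7 -67. ]
[[-0.9291, -0.3698, -0.0004], [-0.3698, 0.9291, -0.0011], [0.0008, -0.0009, -1.0]]
[-0.04493968 -0.01701243] 0.04805202624511421 200.73473369337026
8 [-0.4 -6.7  0. ] -0.14
16 [ -1.6 -13.3   0. ] -0.279
24 [ -3.8 -19.6   0. ] -0.419
32 [ -6.9 -25.6   0. ] -0.559
40 [-10.7 -31.1   0. ] -0.698
48 [-15.3 -36.    0. ] -0.838
56 [-20.5 -40.2   0. ] -0.977
64 [-26.3 -43.6   0. ] -1.117
72 [-32.4 -46.3   0. ] -1.257
76 [-35.6 -47.2   0. ] -1.326
80 [-38.9 -48.    0. ] -1.396
82 [-40.6 -48.3   0. ] -1.431
84 [-42.2 -48.5   0. ] -1.466
86 [-43.9 -48.7   0. ] -1.501
88 [-45.6 -48.8   0. ] -1.536
```

Emit:
move_arm(series=[{"grip": 0.05,"xyz": [-0.4,-6.7,0],"angular": [0,0,-0.14]},{"grip": 0.05,"xyz": [-1.6,-13.3,0],"angular": [0,0,-0.279]},{"grip": 0.05,"xyz": [-3.8,-19.6,0],"angular": [0,0,-0.419]},{"grip": 0.05,"xyz": [-6.9,-25.6,0],"angular": [0,0,-0.559]},{"grip": 0.05,"xyz": [-10.7,-31.1,0],"angular": [0,0,-0.698]},{"grip": 0.05,"xyz": [-15.3,-36,0],"angular": [0,0,-0.838]},{"grip": 0.05,"xyz": [-20.5,-40.2,0],"angular": [0,0,-0.977]},{"grip": 0.05,"xyz": [-26.3,-43.6,0],"angular": [0,0,-1.117]},{"grip": 0.05,"xyz": [-26.3,-43.6,0],"angular": [0,0,-1.117]}])

```text
time_s: 4.2
tcp_pos: [0.5835, -0.203, 0.0791]
ee_rot: [[-0.075, -0.997, 0.003], [-0.997, 0.075, -0.0], [0.0, -0.003, -1.0]]
wrist_force: [2.6, 2.8, 1.5]
gripper_width: 0.151
gripper_force: 30.2
```

```bash
cat >>h.py <<'E'
def arc(ths,ax=(.586,-.156)):
    s=r.sense();R=s["ee_rot"];p=s["tcp_pos"][:2];d=p-np.array(ax)
    print(np.hypot(*d),np.degrees(np.arctan2(d[1],d[0]))%360,"F tool",(R.T@s["wrist_force"]).round(2))
    for th in ths:
        c=np.radians(th);M=np.array([[np.cos(c),-np.sin(c)],[np.sin(c),np.cos(c)]]);print(th,(R.T@np.r_[M@d-d,0]*1e3).round(1),round(-c,3))
E
python3 - <<'E'
from h import *
st();arc((4,8,12,14,16,18,20,22))
E
```

```text
4.2 [ 0.5835 -0.203   0.0791] yaw -94.29 tilt [ 3.1e-03 -5.0e-04 -1.0e+00] F [2.55 2.78 1.51] 0.15120333539516514 30.19955499563366 [ -4.2  30.5 -12.4   0.  -47.   -0.1]
0.04704127300454379 266.97288503923346 F tool [-2.97 -2.34 -1.5 ]
4 [-0.2 -3.3  0. ] -0.07
8 [-0.6 -6.5  0. ] -0.14
12 [-1.2 -9.8  0. ] -0.209
14 [ -1.6 -11.3   0. ] -0.244
16 [ -2.1 -12.9   0. ] -0.279
18 [ -2.6 -14.5   0. ] -0.314
20 [ -3.2 -16.    0. ] -0.349
22 [ -3.8 -17.5   0.1] -0.384
```

Emit:
move_arm(series=[{"grip": 0.05,"xyz": [-0.2,-3.3,0],"angular": [0,0,-0.07]},{"grip": 0.05,"xyz": [-0.6,-6.5,0],"angular": [0,0,-0.14]},{"grip": 0.05,"xyz": [-1.2,-9.8,0],"angular": [0,0,-0.209]},{"grip": 0.05,"xyz": [-1.2,-9.8,0],"angular": [0,0,-0.209]}])

```text
time_s: 4.6
tcp_pos: [0.5926, -0.2026, 0.0791]
ee_rot: [[0.131, -0.991, 0.002], [-0.991, -0.131, -0.001], [0.001, -0.002, -1.0]]
wrist_force: [3.4, 1.9, 1.9]
gripper_width: 0.15
gripper_force: 30.2
```

```bash
python3 - <<'E'
from h import *
st();arc((2,4,6,8))
E
```

```text
4.6 [ 0.5926 -0.2026  0.0791] yaw -82.48 tilt [ 2.5e-03 -6.0e-04 -1.0e+00] F [3.37 1.93 1.91] 0.1499111437559546 30.202493704855442 [ -4.1  31.2 -11.    0.  -47.6  11.6]
0.04711368417052007 278.0836225450428 F tool [-1.47 -3.6  -1.9 ]
2 [-0.  -1.6  0. ] -0.035
4 [-0.1 -3.3  0. ] -0.07
6 [-0.3 -4.9  0. ] -0.105
8 [-0.5 -6.6  0. ] -0.14
```

Emit:
move_arm(series=[{"grip": 0.05,"xyz": [0,-1.6,0],"angular": [0,0,-0.035]},{"grip": 0.05,"xyz": [-0.1,-3.3,0],"angular": [0,0,-0.07]},{"grip": 0.05,"xyz": [-0.1,-3.3,0],"angular": [0,0,-0.07]}])

```text
time_s: 4.9
tcp_pos: [0.5955, -0.2022, 0.0791]
ee_rot: [[0.199, -0.98, 0.002], [-0.98, -0.199, -0.001], [0.001, -0.002, -1.0]]
wrist_force: [3.6, 1.9, 2.2]
gripper_width: 0.15
gripper_force: 30.2
```

```bash
python3 - <<'E'
from h import *
st();arc((1,2,4,6,8))
E
```

```text
4.9 [ 0.5955 -0.2022  0.0791] yaw -78.49 tilt [ 1.9e-03 -6.0e-04 -1.0e+00] F [3.6  1.89 2.19] 0.14982920188926185 30.20532629918307 [ -4.   31.4 -10.6   0.  -47.9  15.5]
0.04716034239420109 281.62859789968627 F tool [-1.14 -3.91 -2.19]
1 [-0.  -0.8  0. ] -0.017
2 [-0.  -1.6  0. ] -0.035
4 [-0.1 -3.3  0. ] -0.07
6 [-0.3 -4.9  0. ] -0.105
8 [-0.5 -6.6  0. ] -0.14
```

Emit:
move_arm(series=[{"grip": 0.05,"xyz": [0,-1.6,0],"angular": [0,0,-0.035]},{"grip": 0.05,"xyz": [-0.1,-3.3,0],"angular": [0,0,-0.07]},{"grip": 0.05,"xyz": [-0.1,-3.3,0],"angular": [0,0,-0.07]}])

```text
time_s: 5.2
tcp_pos: [0.5969, -0.2019, 0.0791]
ee_rot: [[0.268, -0.964, -0.002], [-0.964, -0.268, -0.001], [0.0, 0.003, -1.0]]
wrist_force: [-0.3, 0.8, 4.2]
gripper_width: 0.152
gripper_force: 30.3
```

```bash
python3 - <<'E'
from h import *
st();arc((1,2,4,6,8))
t=cap("top");cv2.imwrite("pics/clamp1.png",cv2.resize(t["img"][195:270,337:437,::-1],(800,600),interpolation=cv2.INTER_CUBIC))
E
```

```text
5.2 [ 0.5969 -0.2019  0.0791] yaw -74.48 tilt [-2.5e-03 -8.0e-04 -1.0e+00] F [-0.26  0.8   4.17] 0.15157562681154754 30.258397115394473 [ -4.   31.6 -10.3   0.1 -48.3  19.4]
0.04715241182045038 283.31994761740503 F tool [-0.84  0.05 -4.17]
1 [ 0.  -0.8 -0. ] -0.017
2 [ 0.  -1.6 -0. ] -0.035
4 [ 0.  -3.3 -0. ] -0.07
6 [-0.1 -4.9 -0. ] -0.105
8 [-0.2 -6.6 -0. ] -0.14
```

View pics/clamp1.png

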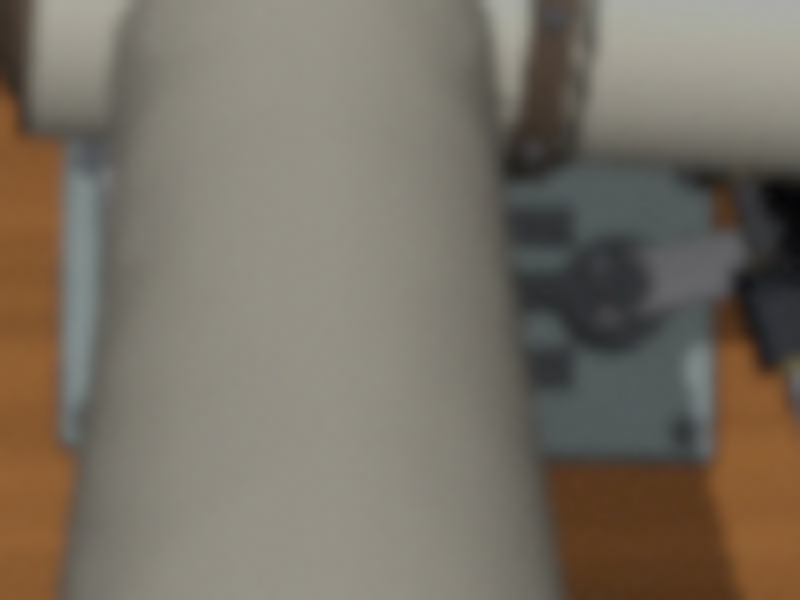

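The picture shows the arm hiding the jaws, but the crank arm points to image right, so the crank angle is near 100°. The TCP lags its target and the force is rising, so the jaw is bearing. I push a bit further.

Emit:
move_arm(series=[{"grip": 0.05,"xyz": [0,-1,0],"angular": [0,0,0]},{"grip": 0.05,"xyz": [0,-2,0],"angular": [0,0,0]},{"grip": 0.05,"xyz": [0,-2,0],"angular": [0,0,0]}])

```text
time_s: 5.55
tcp_pos: [0.5972, -0.2018, 0.079]
ee_rot: [[0.267, -0.964, -0.006], [-0.964, -0.267, -0.001], [-0.001, 0.006, -1.0]]
wrist_force: [-3.0, -1.4, 7.1]
gripper_width: 0.153
gripper_force: 30.3
```

```bash
python3 - <<'E'
from h import *
st();arc(())
E
```

```text
5.55 [ 0.5972 -0.2018  0.079 ] yaw -74.49 tilt [-6.1e-03 -9.0e-04 -1.0e+00] F [-3.02 -1.44  7.11] 0.15309099205932236 30.269646076485515 [ -4.   31.7 -10.1   0.1 -48.6  19.4]
0.047149457699998044 283.70411637060886 F tool [ 0.57  3.34 -7.09]
```

Emit:
move_arm(series=[{"grip": 0.05,"xyz": [0,-1.5,0],"angular": [0,0,0]},{"grip": 0.05,"xyz": [0,-3,0],"angular": [0,0,0]},{"grip": 0.05,"xyz": [0,-3,0],"angular": [0,0,0]}])

```text
time_s: 5.85
tcp_pos: [0.5978, -0.2017, 0.079]
ee_rot: [[0.267, -0.964, -0.011], [-0.964, -0.267, -0.001], [-0.002, 0.011, -1.0]]
wrist_force: [-9.1, -2.1, 10.3]
gripper_width: 0.153
gripper_force: 30.2
```

```bash
python3 - <<'E'
from h import *
st();arc(())
E
```

```text
5.85 [ 0.5978 -0.2017  0.079 ] yaw -74.51 tilt [-0.0114 -0.0012 -0.9999] F [-9.14 -2.07 10.33] 0.15318131395587614 30.2454760693945 [ -3.9  31.8  -9.8   0.2 -49.   19.3]
0.04716908676888364 284.42509086810946 F tool [ -0.46   9.48 -10.23]
```

Emit:
move_arm(series=[{"grip": 0.5,"xyz": [0,0,0],"angular": [0,0,0]},{"grip": 0.5,"xyz": [0,2,0],"angular": [0,0,0]},{"grip": 0.5,"xyz": [0,4,0],"angular": [0,0,0]},{"grip": 0.5,"xyz": [0,4,0],"angular": [0,0,0]},{"grip": 0.5,"xyz": [0,4,-40],"angular": [0,0,0]},{"grip": 0.5,"xyz": [0,4,-90],"angular": [0,0,0]},{"grip": 0.5,"xyz": [0,4,-130],"angular": [0,0,0]}])

```text
time_s: 6.55
tcp_pos: [0.5994, -0.2013, 0.2109]
ee_rot: [[0.271, -0.963, 0.001], [-0.963, -0.271, -0.001], [0.001, -0.0, -1.0]]
wrist_force: [0.9, 0.3, 1.2]
gripper_width: 0.496
gripper_force: 0.0
```

```bash
python3 - <<'E'
from h import *
st();go((.522,.283,.20),-24.6);go((.522,.283,.20),155.4)
E
```

```text
6.55 [ 0.5994 -0.2013  0.2109] yaw -74.29 tilt [ 6.0e-04 -1.3e-03 -1.0e+00] F [0.9  0.28 1.2 ] 0.4960947450147849 0.0 [ -3.9  24.2  -1.6   0.1 -64.2  19.6]
xyz [-487.2  -56.7   10.3] ang [ 5.000e-04 -1.400e-03 -8.672e-01]
xyz [-487.2  -56.7   10.3] ang [-1.7000e-03 -6.0000e-04  2.2744e+00]
```

Emit:
move_arm(series=[{"grip": 0.6,"xyz": [-487,-57,10],"angular": [0.0005,-0.0014,-0.867]},{"grip": 0.6,"xyz": [-487,-57,10],"angular": [0.0005,-0.0014,-0.867]},{"grip": 0.6,"xyz": [-487,-57,10],"angular": [0.0005,-0.0014,-0.867]},{"grip": 0.6,"xyz": [-487,-57,10],"angular": [0.0005,-0.0014,-0.867]},{"grip": 0.6,"xyz": [-487,-57,10],"angular": [0.0005,-0.0014,-0.867]},{"grip": 0.6,"xyz": [-487,-57,10],"angular": [0.0005,-0.0014,-0.867]},{"grip": 0.6,"xyz": [-487,-57,10],"angular": [0.0005,-0.0014,-0.867]},{"grip": 0.6,"xyz": [-487,-57,10],"angular": [0.0005,-0.0014,-0.867]},{"grip": 0.6,"xyz": [-487,-57,10],"angular": [0.0005,-0.0014,-0.867]},{"grip": 0.6,"xyz": [-487,-57,10],"angular": [0.0005,-0.0014,-0.867]}])

```text
time_s: 7.55
tcp_pos: [0.5211, 0.2858, 0.1982]
ee_rot: [[0.91, -0.416, -0.001], [-0.416, -0.91, 0.001], [-0.002, -0.0, -1.0]]
wrist_force: [0.7, -0.2, -0.2]
gripper_width: 0.596
gripper_force: 0.0
```

```bash
python3 - <<'E'
from h import *
st();go((.522,.283,.051),-24.6)
s,t=cap("scene"),cap("top")
z=lambda im,x,y,w,h:cv2.resize(im[y:y+h,x:x+w,::-1],(400,300),interpolation=cv2.INTER_CUBIC)
a=np.vstack([np.hstack([z(s["img"],232,235,100,75),z(t["img"],337,195,100,75)]),np.hstack([z(s["img"],360,150,128,96),z(t["img"],165,215,128,96)])])
cv2.imwrite("pics/crop2.png",a)
E
```

```text
7.55 [0.5211 0.2858 0.1982] yaw -24.55 tilt [-0.0012  0.001  -1.    ] F [ 0.71 -0.22 -0.19] 0.5960579120505938 0.0 [ 44.3  21.3  -8.1  -0.1 -60.6  21.2]
xyz [  2.3   2.2 147.2] ang [-0.0004  0.0015  0.0008]
```

View pics/crop2.png

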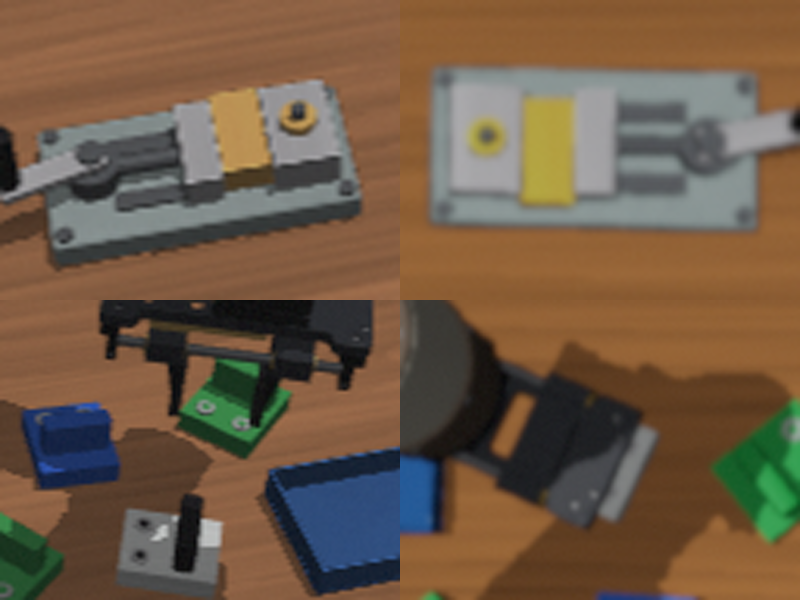

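The blank sits gap-free between the jaws, so it is clamped. The gripper is above the cover. I descend and grip.

Emit:
move_arm(series=[{"grip": 0.6,"xyz": [2,2,50],"angular": [0,0.0015,0]},{"grip": 0.6,"xyz": [2,2,100],"angular": [0,0.0015,0]},{"grip": 0.6,"xyz": [2,2,130],"angular": [0,0.0015,0]},{"grip": 0.6,"xyz": [2,2,147],"angular": [0,0.0015,0]},{"grip": 0.6,"xyz": [2,2,147],"angular": [0,0.0015,0]},{"grip": 0.1,"xyz": [2,2,147],"angular": [0,0.0015,0]},{"grip": 0.1,"xyz": [2,2,147],"angular": [0,0.0015,0]},{"grip": 0.1,"xyz": [2,2,147],"angular": [0,0.0015,0]},{"grip": 0.1,"xyz": [2,2,147],"angular": [0,0.0015,0]},{"grip": 0.1,"xyz": [2,2,147],"angular": [0,0.0015,0]}])

```text
time_s: 8.65
tcp_pos: [0.5232, 0.2809, 0.0523]
ee_rot: [[0.909, -0.417, 0.002], [-0.417, -0.909, 0.002], [0.001, -0.002, -1.0]]
wrist_force: [0.6, 1.3, -0.1]
gripper_width: 0.23
gripper_force: 0.8
```

Emit:
move_arm(series=[{"grip": 0.1,"xyz": [0,0,0],"angular": [0,0,0]},{"grip": 0.1,"xyz": [0,0,0],"angular": [0,0,0]}])

```text
time_s: 8.85
tcp_pos: [0.5234, 0.2811, 0.0523]
ee_rot: [[0.909, -0.416, 0.002], [-0.416, -0.909, 0.001], [0.001, -0.002, -1.0]]
wrist_force: [0.5, 1.4, 4.0]
gripper_width: 0.204
gripper_force: 30.0
```

```bash
python3 - <<'E'
from h import *
st();go((.5885,.05,.2),-1.3)
E
```

```text
8.85 [0.5234 0.2811 0.0523] yaw -24.6 tilt [ 0.0018  0.0015 -1.    ] F [0.45 1.44 4.  ] 0.20402460431612965 29.995487162377685 [ 43.8  30.7 -17.1   0.  -42.   21.5]
xyz [ 155.6  182.7 -147.9] ang [-0.0018 -0.0014 -0.4067]
```

Emit:
move_arm(series=[{"grip": 0.1,"xyz": [0,0,-30],"angular": [0,0,0]},{"grip": 0.1,"xyz": [0,0,-75],"angular": [0,0,0]},{"grip": 0.1,"xyz": [30,36,-110],"angular": [0,0,-0.1]},{"grip": 0.1,"xyz": [62,73,-140],"angular": [0,0,-0.2]},{"grip": 0.1,"xyz": [93,109,-148],"angular": [0,0,-0.3]},{"grip": 0.1,"xyz": [125,146,-148],"angular": [-0.002,-0.001,-0.4]},{"grip": 0.1,"xyz": [156,183,-148],"angular": [-0.002,-0.001,-0.407]},{"grip": 0.1,"xyz": [156,183,-148],"angular": [-0.002,-0.001,-0.407]},{"grip": 0.1,"xyz": [156,183,-148],"angular": [-0.002,-0.001,-0.407]}])

```text
time_s: 9.75
tcp_pos: [0.5874, 0.0468, 0.198]
ee_rot: [[1.0, -0.027, -0.005], [-0.027, -1.0, -0.002], [-0.005, 0.002, -1.0]]
wrist_force: [-0.7, 1.2, -2.6]
gripper_width: 0.203
gripper_force: 30.0
```

```bash
python3 - <<'E'
from h import *
st()
s,t=cap("scene"),cap("top");P=r.sense()["tcp_pos"]
def px(c,p): return cv2.projectPoints(np.array([p]),np.array(c["rvec"],float),np.array(c["tvec"],float),c["camera_matrix"],None)[0].ravel()
print(px(s,P),px(t,P))
u=px(s,P).astype(int);v=px(t,P).astype(int)
z=lambda im,x,y,w,h:cv2.resize(im[y:y+h,x:x+w,::-1],(400,400),interpolation=cv2.INTER_CUBIC)
cv2.imwrite("pics/hand.png",np.hstack([z(s["img"],u[0]-40,u[1]-30,80,80),z(t["img"],v[0]-30,v[1]-40,80,80)]));print(u,v)
E
```

```text
9.75 [0.5874 0.0468 0.198 ] yaw -1.55 tilt [-0.0047 -0.002  -1.    ] F [-0.66  1.23 -2.62] 0.20325143232115586 29.994204668328166 [ 20.3  21.   -8.7   0.  -60.6  68.2]
[338.89335884 214.56648496] [320.41436515 218.637633  ]
[338 214] [320 218]
```

View pics/hand.png

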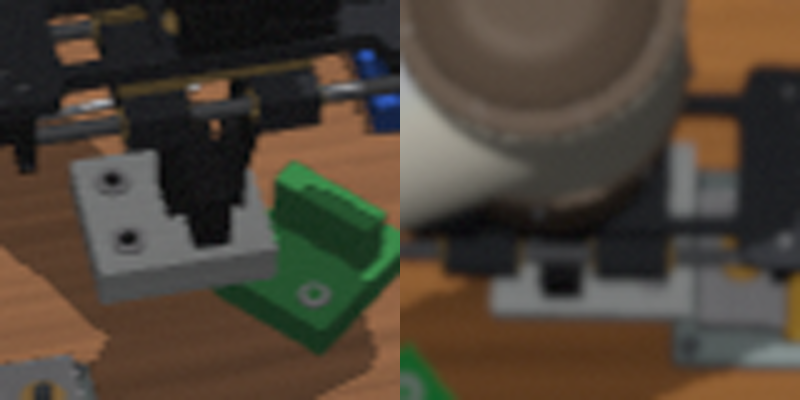

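Scene shows the plate held level with its nose to the left. Its corners are (312,216), (319,240) and (353,234). Top shows corners (308,241), (349,242) and (348,206). I work out where the hole is relative to the TCP.

```bash
python3 - <<'E'
from h import *
s,t=cap("scene"),cap("top");P=r.sense()["tcp_pos"];z=P[2]-.0523+.02
for a,b in(((312,216.4),(348.6,241.4)),((318.6,240),(348.4,206))):
    p,g=tri(s,a,t,b);print("tri",p.round(4),g.round(4),(p-P).round(4))
for n,c,q in(("s nose lo",s,(312,216.4)),("s nose hi",s,(318.6,240)),("s tail hi",s,(353.2,234)),("t nose lo",t,(348.6,241.4)),("t nose hi",t,(348.4,206)),("t tail lo",t,(308,241))):
    print(n,((plane(c,q,z)-P)*1e3).round(1))
# pin + collar from both views again, by yellow/dark mask in small box
for c,box in((s,(296,252,22,20)),(t,(350,222,18,16))):
    q=blobs(c,(15,90,120),(32,255,255),box)[:1]
    for k in q: m=cv2.minEnclosingCircle(k);print("collar",m,plane(c,m[0],.051).round(4))
    q=blobs(c,(0,0,0),(180,255,110),box,)
    for k in q[:3]: M=k.mean(0);print("dark",M,len(k),plane(c,M,.059).round(4))
E
```

```text
tri [ 0.5472 -0.0047  0.1641] 0.0033 [-0.0405 -0.0549 -0.0348]
tri [ 0.6194 -0.0055  0.1633] 0.0024 [ 0.0317 -0.0557 -0.0355]
s nose lo [-37.8 -53.7 -32.3]
s nose hi [ 34.6 -55.1 -32.3]
s tail hi [ 35.3  23.2 -32.3]
t nose lo [-41.2 -56.4 -32.3]
t nose hi [ 30.8 -56.7 -32.3]
t tail lo [-39.8  24.7 -32.3]
collar ((307.875, 263.5), 2.6591057777404785) [ 0.5913 -0.0249  0.051 ]
dark [306.84573 263.4843 ] 598 [ 0.5969 -0.0284  0.059 ]
dark [358.5 229.5] 540 [ 0.5871 -0.0314  0.059 ]
```

```bash
python3 - <<'E'
from h import *
s,t=cap("scene"),cap("top")
C=[plane(s,q,.02)[:2] for q in((242.5,267.5),(314.5,256.25),(322,287.2),(245,298))]
for c in C:print(c.round(4))
m=np.mean(C,0);y=(C[1]+C[2]-C[0]-C[3]);y/=np.hypot(*y);print("scene pin",m+.0625*y,"yaw",np.degrees(np.arctan2(-y[0],y[1])))
J=[plane(s,q,.045)[:2] for q in((232+256/4,235+89/4),(232+324/4,235+81/4),(232+341/4,235+156/4),(232+273/4,235+162/4))];print("fixed jaw scene",np.mean(J,0),np.round(J,4).tolist())
J=[plane(t,q,.045)[:2] for q in((337+50/4,195+84/4),(337+121/4,195+85/4),(337+121/4,195+194/4),(337+50/4,195+190/4))];print("fixed jaw top",np.mean(J,0),np.round(J,4).tolist())
print(plane(s,(306.4,261.6),.059),plane(t,(358.6,229),.059))
E
```

```text
[ 0.5424 -0.1782]
[5.487e-01 5.000e-04]
[ 0.6448 -0.003 ]
[ 0.6333 -0.1848]
scene pin [ 0.5953553  -0.02894823] yaw -2.826543372879221
fixed jaw scene [ 0.59145339 -0.02816455] [[0.5611, -0.0479], [0.5646, -0.0065], [0.6225, -0.0092], [0.6176, -0.0491]]
fixed jaw top [ 0.58924354 -0.03182532] [[0.6199, -0.0124], [0.6191, -0.052], [0.5578, -0.0511], [0.5603, -0.0118]]
[ 0.59105183 -0.02822702  0.059     ] [ 0.5882325  -0.03167533  0.059     ]
```

```bash
python3 - <<'E'
from h import *
st();go((.592,-.0115,.119),-1.7)
E
```

```text
10.05 [0.5879 0.0503 0.1992] yaw -1.2 tilt [-0.0019 -0.0015 -1.    ] F [ 0.8  -0.2  -2.96] 0.20077564733041653 29.99435203615576 [ 20.6  20.9  -8.6   0.1 -60.6  68.2]
xyz [ 5.5 61.6 80.3] ang [0.0016 0.0018 0.0088]
```

Emit:
move_arm(series=[{"grip": 0.1,"xyz": [3,35,20],"angular": [0.0016,0.0018,0.009]},{"grip": 0.1,"xyz": [5.5,61.5,40],"angular": [0.0016,0.0018,0.009]},{"grip": 0.1,"xyz": [5.5,61.5,60],"angular": [0.0016,0.0018,0.009]},{"grip": 0.1,"xyz": [5.5,61.5,73],"angular": [0.0016,0.0018,0.009]},{"grip": 0.1,"xyz": [5.5,61.5,80],"angular": [0.0016,0.0018,0.009]},{"grip": 0.1,"xyz": [5.5,61.5,80],"angular": [0.0016,0.0018,0.009]},{"grip": 0.1,"xyz": [5.5,61.5,80],"angular": [0.0016,0.0018,0.009]}])

```text
time_s: 10.75
tcp_pos: [0.593, -0.0119, 0.1203]
ee_rot: [[1.0, -0.03, 0.002], [-0.03, -1.0, -0.0], [0.002, -0.0, -1.0]]
wrist_force: [0.2, 0.3, -2.2]
gripper_width: 0.203
gripper_force: 30.0
```

```bash
python3 - <<'E'
from h import *
st();go((.592,-.0115,.1113),-1.7)
E
```

```text
10.75 [ 0.593  -0.0119  0.1203] yaw -1.74 tilt [ 0.0021 -0.     -1.    ] F [ 0.24  0.34 -2.23] 0.20311440827389188 29.994366844184697 [ 14.5  25.7 -13.8   0.  -50.4  73.7]
xyz [-1.  -0.4  9. ] ang [-0.0001 -0.0021 -0.0006]
```

Emit:
move_arm(series=[{"grip": 0.1,"xyz": [-1,0,3],"angular": [0,0,0]},{"grip": 0.1,"xyz": [-1,0,6],"angular": [0,0,0]},{"grip": 0.1,"xyz": [-1,0,8],"angular": [0,0,0]},{"grip": 0.1,"xyz": [-1,0,9],"angular": [0,0,0]},{"grip": 0.1,"xyz": [-1,0,10],"angular": [0,0,0]},{"grip": 0.1,"xyz": [-1,0,10],"angular": [0,0,0]}])

```text
time_s: 11.35
tcp_pos: [0.5914, -0.0125, 0.1111]
ee_rot: [[1.0, -0.031, 0.001], [-0.031, -1.0, -0.0], [0.001, 0.0, -1.0]]
wrist_force: [-2.7, 1.3, 5.6]
gripper_width: 0.202
gripper_force: 30.0
```

```bash
python3 - <<'E'
from h import *
st();print(r.sense()["moment"])
E
```

```text
11.35 [ 0.5914 -0.0125  0.1111] yaw -1.79 tilt [ 1.1e-03 -3.0e-04 -1.0e+00] F [-2.68  1.33  5.64] 0.2023018465415464 29.996750643476844 [ 14.5  26.2 -14.5   0.  -49.3  73.7]
[ 0.40914425  1.02756686 -0.055143  ]
```

Emit:
move_arm(series=[{"grip": 0.1,"xyz": [0,2,0],"angular": [0,0,0]},{"grip": 0.1,"xyz": [0,4,0],"angular": [0,0,0]},{"grip": 0.1,"xyz": [0,6,0],"angular": [0,0,0]},{"grip": 0.1,"xyz": [0,8,0],"angular": [0,0,0]},{"grip": 0.1,"xyz": [0,10,0],"angular": [0,0,0]},{"grip": 0.1,"xyz": [0,11,0],"angular": [0,0,0]},{"grip": 0.1,"xyz": [0,11,0],"angular": [0,0,0]}])

```text
time_s: 12.05
tcp_pos: [0.5929, -0.0231, 0.1111]
ee_rot: [[0.999, -0.031, 0.006], [-0.031, -1.0, 0.001], [0.006, -0.001, -1.0]]
wrist_force: [1.0, 5.0, 6.5]
gripper_width: 0.204
gripper_force: 30.0
```

```bash
python3 - <<'E'
from h import *
st();print(r.sense()["moment"])
E
```

```text
12.05 [ 0.5929 -0.0231  0.1111] yaw -1.78 tilt [ 5.8e-03  9.0e-04 -1.0e+00] F [1.03 4.99 6.53] 0.20399902410986992 29.998179841786623 [ 13.4  26.2 -14.4   0.  -49.   74.8]
[ 1.23518918 -0.06156502 -0.02082215]
```

Emit:
move_arm(series=[{"grip": 0.1,"xyz": [0,1,0],"angular": [0,0,0]},{"grip": 0.1,"xyz": [0,2,0],"angular": [0,0,0]},{"grip": 0.1,"xyz": [0,2,0],"angular": [0,0,0]}])

```text
time_s: 12.35
tcp_pos: [0.5926, -0.0253, 0.1107]
ee_rot: [[1.0, -0.031, 0.005], [-0.031, -1.0, 0.0], [0.005, -0.001, -1.0]]
wrist_force: [1.4, 3.9, 5.3]
gripper_width: 0.205
gripper_force: 30.0
```

```bash
python3 - <<'E'
from h import *
st()
E
```

```text
12.35 [ 0.5926 -0.0253  0.1107] yaw -1.78 tilt [ 5.1e-03  4.0e-04 -1.0e+00] F [1.4  3.92 5.26] 0.20465484248875793 29.997562738135457 [ 13.2  26.3 -14.5   0.1 -49.   75. ]
```

Emit:
move_arm(series=[{"grip": 0.1,"xyz": [0,1,0],"angular": [0,0,0]},{"grip": 0.1,"xyz": [0,2,0],"angular": [0,0,0]},{"grip": 0.1,"xyz": [0,2,0],"angular": [0,0,0]}])

```text
time_s: 12.65
tcp_pos: [0.5913, -0.0284, 0.109]
ee_rot: [[0.999, -0.032, 0.001], [-0.032, -0.999, -0.001], [0.001, 0.001, -1.0]]
wrist_force: [4.0, -0.8, -0.6]
gripper_width: 0.206
gripper_force: 30.0
```

```bash
python3 - <<'E'
from h import *
st()
E
```

```text
12.65 [ 0.5913 -0.0284  0.109 ] yaw -1.83 tilt [ 1.4e-03 -7.0e-04 -1.0e+00] F [ 4.   -0.76 -0.65] 0.2062728751101263 29.994397144764662 [ 12.9  26.4 -14.6   0.1 -49.   75.2]
```

Dropped in. I press down gently.

Emit:
move_arm(series=[{"grip": 0.1,"xyz": [1,0,1],"angular": [0,0,0]},{"grip": 0.1,"xyz": [1,0,2.5],"angular": [0,0,0]},{"grip": 0.1,"xyz": [1,0,4],"angular": [0,0,0]},{"grip": 0.1,"xyz": [1,0,5],"angular": [0,0,0]},{"grip": 0.1,"xyz": [1,0,5],"angular": [0,0,0]}])

```text
time_s: 13.15
tcp_pos: [0.5918, -0.0281, 0.1042]
ee_rot: [[0.999, -0.032, 0.0], [-0.032, -0.999, -0.001], [0.0, 0.001, -1.0]]
wrist_force: [3.7, -2.7, -2.0]
gripper_width: 0.201
gripper_force: 30.0
```

```bash
python3 - <<'E'
from h import *
st()
E
```

```text
13.15 [ 0.5918 -0.0281  0.1042] yaw -1.82 tilt [ 4.e-04 -6.e-04 -1.e+00] F [ 3.68 -2.66 -1.99] 0.2014468727841708 29.997780011035502 [ 12.9  26.8 -14.7   0.  -48.5  75.2]
```

Emit:
move_arm(series=[{"grip": 0.1,"xyz": [1,0.7,2],"angular": [0,0,0]},{"grip": 0.1,"xyz": [1,0.7,4],"angular": [0,0,0]},{"grip": 0.1,"xyz": [1,0.7,6],"angular": [0,0,0]},{"grip": 0.1,"xyz": [1,0.7,8],"angular": [0,0,0]},{"grip": 0.1,"xyz": [1,0.7,8],"angular": [0,0,0]},{"grip": 0.1,"xyz": [1,0.7,8],"angular": [0,0,0]}])

```text
time_s: 13.75
tcp_pos: [0.5921, -0.0283, 0.0973]
ee_rot: [[1.0, -0.031, -0.001], [-0.031, -1.0, -0.0], [-0.001, 0.0, -1.0]]
wrist_force: [-0.6, -0.6, 6.1]
gripper_width: 0.202
gripper_force: 30.0
```

```bash
python3 - <<'E'
from h import *
st()
E
```

```text
13.75 [ 0.5921 -0.0283  0.0973] yaw -1.8 tilt [-7.e-04 -3.e-04 -1.e+00] F [-0.63 -0.59  6.14] 0.2022885884917087 29.995029363781214 [ 12.9  27.3 -15.    0.  -47.8  75.3]
```

Emit:
move_arm(series=[{"grip": 0.1,"xyz": [0,0,1],"angular": [0,0,0]},{"grip": 0.1,"xyz": [0,0,2],"angular": [0,0,0]},{"grip": 0.1,"xyz": [0,0,2],"angular": [0,0,0]},{"grip": 0.1,"xyz": [0,0,2],"angular": [0,0,0]}])

```text
time_s: 14.15
tcp_pos: [0.5921, -0.0283, 0.0973]
ee_rot: [[1.0, -0.031, -0.0], [-0.031, -1.0, -0.001], [-0.0, 0.001, -1.0]]
wrist_force: [-5.2, 0.4, 15.3]
gripper_width: 0.203
gripper_force: 30.0
```

```bash
python3 - <<'E'
from h import *
st()
s,t=cap("scene"),cap("top")
z=lambda im,x,y,w,h:cv2.resize(im[y:y+h,x:x+w,::-1],(400,300),interpolation=cv2.INTER_CUBIC)
cv2.imwrite("pics/end.png",np.hstack([z(s["img"],232,230,100,75),z(t["img"],337,195,100,75)]))
E
```

```text
14.15 [ 0.5921 -0.0283  0.0973] yaw -1.77 tilt [-2.e-04 -6.e-04 -1.e+00] F [-5.2   0.39 15.31] 0.20318780867420785 29.99874806497246 [ 12.9  27.3 -15.    0.  -47.7  75.3]
```

View pics/end.png

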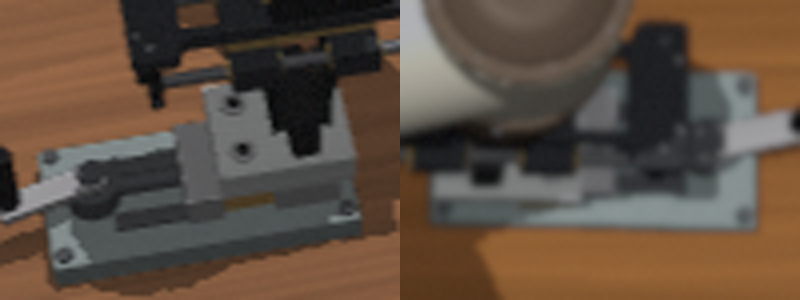

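The cover sits flat and square on the fixed jaw over the blank. It stopped at z = .0973 with force rising, so it is fully home, and the jaw is still closed. I hand in.

```bash
python3 -c "
from station import r
print(r.finish_job())"
```

```text
the job is handed in; nothing more can be done
None
```

I handed the job in at about 14 s; no verdict came back. The last pictures and force readings showed the blank clamped and the cover dropped over the pin, pressed fully home and held there with about 15 N.

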